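# Hand-cranked scan of archive pieces on a turntable

## Robot

A 6-joint arm with a two-finger parallel gripper is mounted at the origin on the work surface. World frame = base frame: x ahead of the robot, y to its left, z up, the work surface at z = 0. Lengths are in m, angles in rad, forces in N, time in s.
With the tool pointing down it reaches from about 0.3 to 0.875 m from the base axis. Payload 4.2 kg.
Tool frame: the origin (TCP) lies on the centre line of the jaws, within the pads' length; the fingertips stand 19 mm ahead of it and the grasp point (between the pads) is the TCP; z points along the fingers, y is the line along which they close (so a half turn about z gives the same grasp; the last joint's range is limited). The gripper opens to 85 mm and grips with 20 to 120 N. Pads are 22 mm wide; open, the fingers measure 114 mm over their backs; the gripper's body (76 mm by 85 mm) begins 54 mm behind the grasp point. The pads swing forward as they close: fully open they stand 13 mm farther back than shut.
Start: joints at [-1.276, 0.32, 1.565, -0, 1.257, -0.02], TCP at [0.178, -0.547, 0.25] pointing down, gripper open.
Joint ranges: [-3.11, 3.11], [-0.84, 2.01], [0.21, 2.61], [-1.34, 4.49], [0.05, 2.63], [-2.56, 2.56]. Speed limits (rad/s): [2.57, 2.57, 3.14, 3.14, 3.14, 3.14].

## Interface

Orientations are given as a 3x3 rotation matrix whose columns are the frame's x, y, z axes.
In Python, from cell import arm gives the robot as it stands.
- The arm moves only by the shell command python3 -m jog 'ROWS' [FORCE]. ROWS is JSON, a list of rows, each an object of numbers: "grip": the opening, from 0 (shut) to 1 (fully open); "x", "y", "z": the shift along the tool's x, y, z in m; "wx", "wy", "wz": the turn, a rotation vector about the tool's x, y, z in degrees. In form: [{"grip": .., "x": .., "y": .., "z": .., "wx": .., "wy": .., "wz": ..}, ...]. A call has 1 to 5 rows; each row is the pose to reach, as a shift and turn from the pose commanded when the call began, along the tool's axes at that moment; what a row does not reach only later rows make up. A row lasts 1/10 s, in which the tool goes at most 50 mm and 8.59 degrees, less where a joint would pass 70% of its speed; a pose out of reach is approached as far as the arm can. A call with a gripper value outside its range is refused whole. The fingers move at their own pace and stop on an object; FORCE is the grip in N (left out, the last holds). Time passes only in rows, so rows that repeat a pose let the fingers close. It gives the time, the measured TCP pose, the force, the opening and the grip force at its end, in the units of the state.
- arm.get_obs(): the state, without advancing time (a new reading comes with each control period).
- arm.capture(name): name is "scene" or "top" or "wrist"; returns the picture (480x640x3 uint8, blue, green, red); there is no depth.
- arm.camera_model(name): a dict with "fovy" (degrees; the focal length in pixels is half the picture's height over the tangent of half this angle, whatever the lens; pixels are square), "cx", "cy" (the principal point, pixels), "R" (3x3) and "t" (3): a world point X has camera coordinates R X + t; the wrist camera has in their place "T_tool_cam" (4x4, takes a point from camera to tool coordinates, whose origin is the TCP and whose axes are the flange's). Camera axes: x right, y down, z forward; pixel columns grow to the right and rows downward; lengths in m; the calibration is good to about 2 mm. A picture is of the moment at which its call begins: read the wrist's pose just before it. camera_model takes no time and is no camera call.
- arm.sign_off(): hands the job in; it is judged then, once.
The state is a dict: "time_s": time; "joints": joint angles; "joint_velocities": joint speeds; "joint_efforts": joint torques, N m; "tool_pos": TCP position; "eef_rot": TCP orientation; "wrist_force": force on the tool from outside, world axes, zero at the start; "moment": the same for the moment, N m; "finger_gap": opening from 0.0 (shut) to 1.0 (fully open); "grasp_force": force on a finger pad.
Only numpy, scipy, OpenCV 4.12 (cv2) and the standard library are available. Lean on these libraries where they do the work, as an engineer would, in place of code of your own. Each camera call takes 0.05 s, during which the arm holds its last target. There are 200 camera calls.

## Task

Take hold of the crank handle of the scanning turntable and wind the plate up to ten turns a minute, counterclockwise seen from above, then keep it between nine and eleven turns a minute for eight seconds, never above fifteen, so that the line camera sees the pieces all round. After that bring the plate to rest with its black index bar at the fixed pointer in front of the camera, let go of the crank and leave everything still. Touch neither the plate nor the pieces and the drag shoe on it, and leave the other things on the table where they are.

Things in the scene. Friction and masses are not known exactly. Their poses are not given: they have to be found in the camera images.
- base: fixed grey turntable base; origin on the vertical axis at table height, z up; place and yaw differ each time. Its +x axis points from the axis to the pointer (72 mm high, 183 to 202 mm from the axis) and the camera behind it (187 mm high, 205 to 300 mm out).
- turntable (a joint): plate angle in the base, rad, counterclockwise from above positive, no stops, counts past whole turns. Index at the pointer: every whole multiple of 2 pi (0, 6.283 ...). Plate with pieces: nominal inertia 0.052 kg m2, bearing drag 0.02 N m s/rad, dry friction (drag shoe, bearing) nominally 0.06 N m but anywhere from 0.02 to 0.12; all differ each run. It coasts on when the crank is let go.
- crank (a joint): angle of the crank RELATIVE TO THE PLATE, rad, counterclockwise positive, no stops. Crank direction in the base, from its +x = turntable + crank. The crank drives the plate through a fluid coupling: torque nominally 0.08 N m s/rad times the crank's speed relative to the plate. So the plate runs slower: to hold it at 10 turns a minute the crank makes nominally 20 (14 to 26).
- grip (a point): on the centre line of the crank's upright black handle, 156 mm above the table, 65 mm from the axis. The handle: 28 mm diameter, from 120 to 182 mm above the table, spins freely on its pin (pin top 185 mm), so a gripper holds it from above and goes round without turning. The crank arm below it is 22 mm wide, top at 118 mm, and reaches from the axis to the handle.
- plate: round aluminium turntable plate, 340 mm diameter, top 54 mm above the table, origin on the axis at table height; its +x axis points to the black index bar
- shoe: drag shoe: felt-soled steel block, 28 x 48 mm, 32 mm high, loose in an open steel guide of the base (90 mm high) opposite the pointer; it rests on the plate 151 mm from the axis and brakes it by its weight; origin at the centre of its underside. Not to be touched
- index (a point): on the plate, 160 mm from the axis: on the black radial index bar, a flat inlay 60 mm long and 14 mm wide that ends at the rim (the only thick one of the dark marks there)
- mark (a point): fixed, 160 mm from the axis, 58 mm high, just inside the tip of the steel pointer: where index has to stop
- dish: white ceramic bowl, 56 mm wide, 28 mm high, loose on the plate; origin at the centre of its underside, z up
- folded: red folded sample, 50 x 46 mm, 25 mm high, loose on the plate; origin at the centre of its underside, z up
- spool: wooden spool, 48 mm diameter, 34 mm high, standing loose on the plate; origin at the centre of its underside, z up
- bottle1: clear bottle, 64 mm diameter, 170 mm high, standing at the left of the table; leave alone
- bottle2: green bottle, 64 mm diameter, 170 mm high, at the left; leave alone
- mug1: white mug, 80 mm wide, 90 mm high, at the left; leave alone
- mug2: white mug, 80 mm wide, 90 mm high, at the left; leave alone
- brush: hand brush lying at the right near the robot; leave alone
- carton: cardboard box 90 x 130 x 50 mm at the right; leave alone
Things that resemble listed ones, but are neither listed nor needed, are in the scene too. Several things have the shape of the spool; the one meant has the colours described above.

How it is judged:
On the way, in this order (a step that is already met when the one before it is completed fails the run):
1. the plate turns counterclockwise at ten turns a minute (0.9 to 1.2 rad/s) for 7.5 s without a break (velocity of joint turntable between 0.9 and 1.2 rad/s), for 7.5 s.
2. the plate is at rest with its index bar at the pointer (horizontal distance between index and mark below 0.022 m and velocity of joint turntable between -0.06 and 0.06 rad/s), for 0.5 s.
At the end, for the whole second after the job is handed in: the plate is at rest (below 0.06 rad/s), the index within 22 mm of the mark, the crank let go, the three pieces upright on the plate (all of step 2 and angular speed of plate below 0.06 rad/s and height (world z) of each of dish, folded, spool above 0.046 m and angle between each of dish, folded, spool's own z axis and vertical below 0.3 rad); the robot touches nothing.
It fails at once if the plate turns faster than fifteen turns a minute (1.6 rad/s) (velocity of joint turntable above 1.6 rad/s or velocity of joint turntable below -1.6 rad/s).
It fails at once if the robot touches the plate, a piece on it or the drag shoe (contact force between any of the fingers, the arm and plate above 1 N or contact force between any of the fingers, the arm and shoe above 1 N or contact force between any of the fingers, the arm and dish above 1 N or contact force between any of the fingers, the arm and folded above 1 N or contact force between any of the fingers, the arm and spool above 1 N).
It fails at once if a piece tips over or falls off the plate (not (height (world z) of each of dish, folded, spool above 0.046 m and angle between each of dish, folded, spool's own z axis and vertical below 0.3 rad)).
It fails at once if another thing on the table is pushed away (distance of any of bottle1, bottle2, mug1, mug2, brush, carton from where it was at the start of the episode above 0.03 m).
It also fails if it takes over 67 s, if anything falls off the work surface, if the arm or the gripper's body presses on something with over 40 N, if the wrist force passes 120 N, or if a joint passes its speed limit or range.

## Working session

There is one attempt and no reset: what is moved stays moved. The work goes in short steps, Python scripts to look and compute and a shell command to move; the robot and the scene stay as the last step left them, time stands still between calls to the robot, and variables do not carry over. Pictures are saved under pics/ and viewed, at most 10 in all, crops included, and the job is handed in when it is done.

```bash
ls; mkdir -p pics; python3 - <<'E'
from cell import arm
import cv2,numpy as np
np.set_printoptions(precision=4,suppress=True)
for n in("scene","top"):
    cv2.imwrite(f"pics/{n}0.png",arm.capture(n)); m=arm.camera_model(n);print(n,m)
print(arm.camera_model("wrist"));print(arm.get_obs())
E
```

```text
pics
scene {'fovy': 50.995887152999, 'cx': 312.61329072552377, 'cy': 238.80441293195997, 'R': array([[ 0.556 ,  0.8311, -0.015 ],
       [ 0.661 , -0.453 , -0.5982],
       [-0.504 ,  0.3227, -0.8012]]), 't': array([-0.3583, -0.2732,  1.6599])}
top {'fovy': 43.80136907480815, 'cx': 316.7523610925325, 'cy': 233.15465814190594, 'R': array([[ 0.0115, -0.9999, -0.0025],
       [-0.9969, -0.0112, -0.0776],
       [ 0.0775,  0.0034, -0.997 ]]), 't': array([0.0669, 0.5221, 1.8215])}
{'fovy': 66.63724179180421, 'cx': 312.9380667276879, 'cy': 239.67838165588472, 'T_tool_cam': array([[ 0.0009, -0.9566, -0.2914,  0.0733],
       [ 1.    ,  0.001 , -0.0003, -0.0007],
       [ 0.0006, -0.2914,  0.9566, -0.1238],
       [ 0.    ,  0.    ,  0.    ,  1.    ]])}
{'time_s': 0.1, 'joints': array([-1.276 ,  0.3202,  1.5656,  0.    ,  1.2574, -0.02  ]), 'joint_velocities': array([ 0.0008, -0.0028, -0.0011, -0.0007,  0.0004, -0.0004]), 'joint_efforts': array([ -0.0002, -41.6408, -23.4705,  -0.    ,   0.0049,  -0.    ]), 'tool_pos': array([ 0.1779, -0.5463,  0.2496]), 'eef_rot': array([[ 0.9509,  0.3096, -0.0005],
       [ 0.3096, -0.9509,  0.0016],
       [ 0.    , -0.0016, -1.    ]]), 'wrist_force': array([-0.488 , -0.0738, -0.3944]), 'moment': array([0.0198, 0.0187, 0.0167]), 'grasp_force': 0.0, 'finger_gap': 0.9984724393888623}
```

View pics/top0.png

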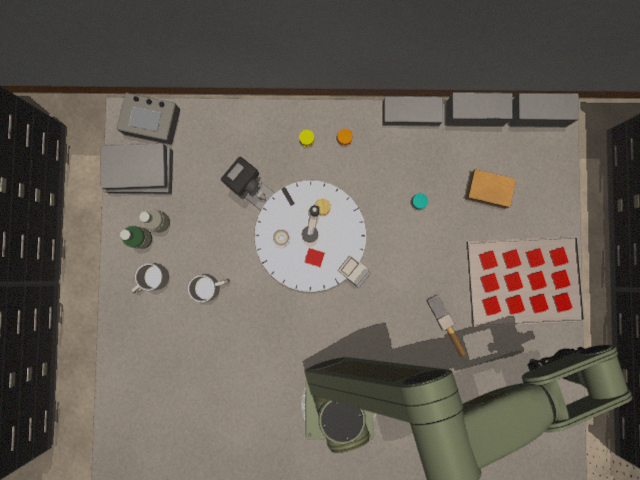

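View pics/scene0.png

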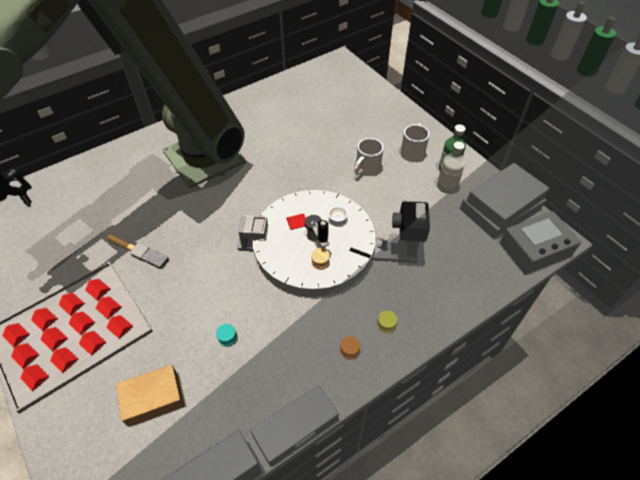

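The top view shows the plate centred near (310,236), the crank handle near (314,211), and the index bar at (288,196). The pointer and camera are at the upper left, around (262,205) and (240,177). In the scene view the plate is near (315,240), the handle near (323,232), and the index near (360,252).

```bash
cat > h.py <<'E'
import cv2,numpy as np
from cell import arm
np.set_printoptions(precision=4,suppress=True)
def K(m):
    f=240/np.tan(np.radians(m["fovy"]/2)); return np.array([[f,0,m["cx"]],[0,f,m["cy"]],[0,0,1]])
M={n:arm.camera_model(n) for n in("scene","top")}
P={n:K(m)@np.c_[m["R"],m["t"]] for n,m in M.items()}
def proj(n,X):
    X=np.atleast_2d(X); p=np.c_[X,np.ones(len(X))]@P[n].T; return p[:,:2]/p[:,2:]
def atz(n,uv,z):
    m=M[n]; d=m["R"].T@np.linalg.inv(K(m))@np.r_[uv,1]; c=-m["R"].T@m["t"]; return c+d*(z-c[2])/d[2]
def tri(a,b):
    X=cv2.triangulatePoints(P["top"],P["scene"],np.float64(a),np.float64(b)).ravel(); return X[:3]/X[3]
E
python3 - <<'E'
from h import *
from scipy.optimize import least_squares
C=[];out=[]
for n,s in(("top",(310,236)),("scene",(315,240))):
    im=cv2.imread(f"pics/{n}0.png"); hs=cv2.cvtColor(im,cv2.COLOR_BGR2HSV)
    m=((hs[...,2]>170)&(hs[...,1]<40)).astype(np.uint8)
    k,l,st,_=cv2.connectedComponentsWithStats(m); i=1+np.argmax([ (l[s[1]-70:s[1]+70,s[0]-70:s[0]+70]==j).sum() for j in range(1,k)])
    c=max(cv2.findContours((l==i).astype(np.uint8),cv2.RETR_EXTERNAL,cv2.CHAIN_APPROX_NONE)[0],key=len)
    h=cv2.convexHull(c); e=cv2.fitEllipse(h); print(n,e,atz(n,e[0],.054)); C.append((n,h[:,0].astype(float)))
    x,y=s; cr=im[y-75:y+75,x-75:x+75] ; out.append(cv2.resize(cr,(400,400),interpolation=cv2.INTER_CUBIC)); print(n,"crop origin",x-75,y-75)
# fit circle r .17 centre x,y,z in both
def res(p,vs):
    r=[]
    a=np.linspace(0,2*np.pi,720)
    for n,h in vs:
        q=proj(n,np.c_[p[0]+p[3]*np.cos(a),p[1]+p[3]*np.sin(a),0*a+p[2]])
        r+=list(np.sqrt(((h[:,None]-q[None])**2).sum(2)).min(1))
    return r
f=least_squares(res,[.5,0,.054,.17],args=(C,),loss="soft_l1");print("circle",f.x,np.abs(f.fun).mean())
cv2.imwrite("pics/crop0.png",np.hstack(out))
E
```

```text
top ((309.9348449707031, 235.42848205566406), (110.06777954101562, 111.28462982177734), 83.4346694946289) [0.5115 0.0933 0.054 ]
top crop origin 235 161
scene ((218.27182006835938, 264.3546447753906), (263.74615478515625, 566.8815307617188), 47.45906448364258) [ 0.4487 -0.1694  0.054 ]
scene crop origin 240 165
circle [0.5032 0.0907 0.1793 0.1576] 60.373651175834766
```

View pics/crop0.png

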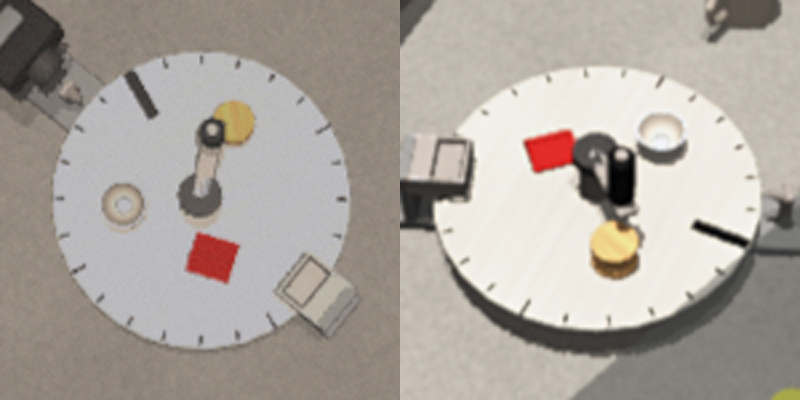

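The zoomed crops show the handle top at about px (314.1,210.1) in the top view and (323.2,221.2) in the scene view. The pointer tip is at about top px (261.2,195.5), and the shoe is opposite it. The index bar points up and to the left, clear of the pointer.

```bash
python3 - <<'E'
from h import *
c=tri((309.9,235.4),(313.7,238.7)); print("centre tri",c)
h=tri((314.0,210.0),(323.0,221.0)); print("handle top tri",h)
C=atz("top",(309.93,235.43),.054); print(C, "scene centre",atz("scene",(313.7,238.7),.054))
H=atz("top",(314,210),.185); print("H",H,np.linalg.norm((H-C)[:2]),"scene H",atz("scene",(323,221),.183))
p=atz("top",(261.2,195.5),.072);d=p-C;print("pointer",np.linalg.norm(d[:2]),np.degrees(np.arctan2(d[1],d[0])))
s=atz("top",(235+315/2.667,161+293/2.667),.09);d=s-C;print("shoe",np.linalg.norm(d[:2]),np.degrees(np.arctan2(-d[1],-d[0])))
i=atz("top",(235+141/2.667,161+96/2.667),.054);d=i-C;print("index",np.linalg.norm(d[:2]),np.degrees(np.arctan2(d[1],d[0])))
d=H-C;print("crank",np.degrees(np.arctan2(d[1],d[0])))
E
```

```text
centre tri [0.5125 0.0933 0.0395]
handle top tri [0.5735 0.0811 0.1892]
[0.5115 0.0933 0.054 ] scene centre [0.5214 0.0869 0.054 ]
H [0.5738 0.0808 0.185 ] 0.06353884554658873 scene H [0.5697 0.0844 0.183 ]
pointer 0.1891552819604813 51.526501458351234
shoe 0.16731854371401284 50.629985374648726
index 0.13521349212560704 30.481613160382196
crank -11.36716845773593
```

```bash
python3 -m jog '[{"x":0.19,"y":-0.16,"wz":18},{"x":0.19,"y":-0.16,"wz":18},{"x":0.19,"y":-0.16,"wz":18},{"x":0.19,"y":-0.16,"wz":18},{"x":0.19,"y":-0.16,"wz":18}]'
python3 -m jog '[{"x":0.13,"y":-0.205},{"x":0.13,"y":-0.205},{"x":0.13,"y":-0.205},{"x":0.13,"y":-0.205},{"x":0.13,"y":-0.205}]'
python3 -m jog '[{"x":0.13,"y":-0.205},{"x":0.13,"y":-0.205},{"x":0.13,"y":-0.205},{"x":0.13,"y":-0.205},{"x":0.13,"y":-0.205}]'
python3 - <<'E'
from h import *
o=arm.get_obs();print(o);cv2.imwrite("pics/w1.png",arm.capture("wrist"))
T=arm.camera_model("wrist")["T_tool_cam"];m=arm.camera_model("wrist")
for X in ([.5752,.0805,.185],[.5115,.0933,.118]):
    X=np.array(X);t=o["eef_rot"].T@(X-o["tool_pos"]);c=T[:3,:3].T@(t-T[:3,3]);p=K(m)@c;print(p[:2]/p[2])
E
```

```text
{'time_s': 0.1, 'joints': array([-1.276 ,  0.3202,  1.5656,  0.    ,  1.2574, -0.02  ]), 'joint_velocities': array([ 0.0008, -0.0028, -0.0011, -0.0007,  0.0004, -0.0004]), 'joint_efforts': array([ -0.0002, -41.6408, -23.4705,  -0.    ,   0.0049,  -0.    ]), 'tool_pos': array([ 0.1779, -0.5463,  0.2496]), 'eef_rot': array([[ 0.9509,  0.3096, -0.0005],
       [ 0.3096, -0.9509,  0.0016],
       [ 0.    , -0.0016, -1.    ]]), 'wrist_force': array([-0.488 , -0.0738, -0.3944]), 'moment': array([0.0198, 0.0187, 0.0167]), 'grasp_force': 0.0, 'finger_gap': 0.9984724393888623}
[-4488.929  -5181.6869]
[-1264.7542 -1320.6834]invalid input
invalid input
invalid input
```

View pics/w1.png

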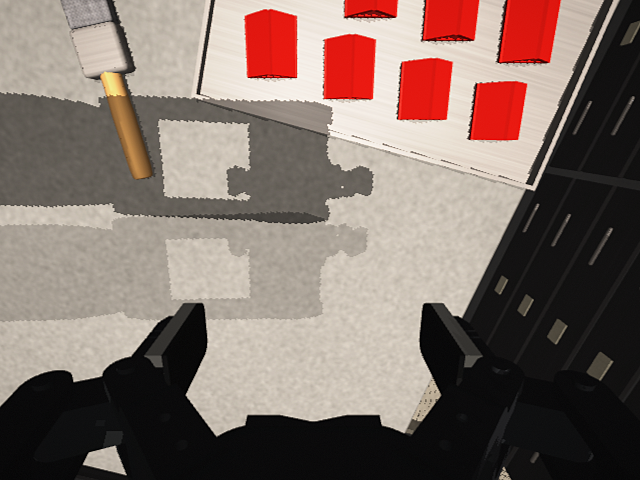

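The picture shows the start place, with the brush and tray and no plate: the moves were refused. The rows probably need every key.

```bash
python3 -m jog '[{"grip":1,"x":0.19,"y":-0.16,"z":0,"wx":0,"wy":0,"wz":18},{"grip":1,"x":0.19,"y":-0.16,"z":0,"wx":0,"wy":0,"wz":18},{"grip":1,"x":0.19,"y":-0.16,"z":0,"wx":0,"wy":0,"wz":18},{"grip":1,"x":0.19,"y":-0.16,"z":0,"wx":0,"wy":0,"wz":18},{"grip":1,"x":0.19,"y":-0.16,"z":0,"wx":0,"wy":0,"wz":18}]'
```

```text
time_s: 0.65
tool_pos: [0.3097, -0.3339, 0.2502]
eef_rot: [[1.0, -0.0, 0.0], [-0.0, -1.0, 0.0], [0.0, -0.0, -1.0]]
wrist_force: [0.2, -0.3, 0.8]
finger_gap: 0.999
grasp_force: 0.0
```

```bash
python3 -m jog '[{"grip":1,"x":0.133,"y":-0.207,"z":0,"wx":0,"wy":0,"wz":0},{"grip":1,"x":0.133,"y":-0.207,"z":0,"wx":0,"wy":0,"wz":0},{"grip":1,"x":0.133,"y":-0.207,"z":0,"wx":0,"wy":0,"wz":0},{"grip":1,"x":0.133,"y":-0.207,"z":0,"wx":0,"wy":0,"wz":0},{"grip":1,"x":0.133,"y":-0.207,"z":0,"wx":0,"wy":0,"wz":0}]'
python3 -m jog '[{"grip":1,"x":0.133,"y":-0.207,"z":0,"wx":0,"wy":0,"wz":0},{"grip":1,"x":0.133,"y":-0.207,"z":0,"wx":0,"wy":0,"wz":0},{"grip":1,"x":0.133,"y":-0.207,"z":0,"wx":0,"wy":0,"wz":0},{"grip":1,"x":0.133,"y":-0.207,"z":0,"wx":0,"wy":0,"wz":0},{"grip":1,"x":0.133,"y":-0.207,"z":0,"wx":0,"wy":0,"wz":0}]'
python3 - <<'E'
from h import *
o=arm.get_obs();print(o["joints"],o["tool_pos"]);cv2.imwrite("pics/w2.png",arm.capture("wrist"))
T=arm.camera_model("wrist")["T_tool_cam"];m=arm.camera_model("wrist")
for X in ([.5752,.0805,.185],[.5115,.0933,.118],[.5115,.0933,.054]):
    X=np.array(X);t=o["eef_rot"].T@(X-o["tool_pos"]);c=T[:3,:3].T@(t-T[:3,3]);p=K(m)@c;print(p[:2]/p[2])
E
```

```text
time_s: 1.15
tool_pos: [0.4427, -0.1266, 0.2503]
eef_rot: [[1.0, 0.001, 0.0], [0.001, -1.0, -0.0], [0.0, 0.0, -1.0]]
wrist_force: [0.6, -1.5, 0.5]
finger_gap: 1.0
grasp_force: 0.0
time_s: 1.65
tool_pos: [0.5757, 0.0806, 0.25]
eef_rot: [[1.0, 0.002, -0.0], [0.002, -1.0, -0.0], [-0.0, 0.0, -1.0]]
wrist_force: [0.5, -1.2, 0.4]
finger_gap: 0.999
grasp_force: 0.0
[ 0.1195  0.3298  1.5502 -0.0002  1.2618  1.6888] [0.5757 0.0806 0.25  ]
[313.9278 267.4493]
[297.0393 312.4132]
[299.8606 279.8414]
```

View pics/w2.png

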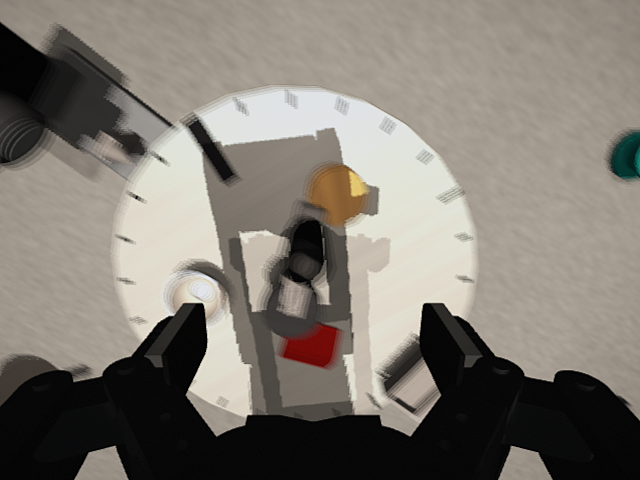

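The wrist picture is motion-blurred. The pin top appears near (306,262), against a predicted (314,267). I'll take still pictures from two wrist places.

```bash
cat > w.py <<'E'
from h import *
import sys,pickle
o=arm.get_obs();im=arm.capture("wrist");n=sys.argv[1]
pickle.dump((o,im),open(f"w_{n}.pkl","wb"))
E
python3 -m jog '[{"grip":1,"x":0,"y":0,"z":0,"wx":0,"wy":0,"wz":0},{"grip":1,"x":0,"y":0,"z":0,"wx":0,"wy":0,"wz":0}]' >/dev/null; python3 w.py a
python3 -m jog '[{"grip":1,"x":-0.05,"y":0.05,"z":0,"wx":0,"wy":0,"wz":0},{"grip":1,"x":-0.05,"y":0.05,"z":0,"wx":0,"wy":0,"wz":0},{"grip":1,"x":-0.05,"y":0.05,"z":0,"wx":0,"wy":0,"wz":0},{"grip":1,"x":-0.05,"y":0.05,"z":0,"wx":0,"wy":0,"wz":0}]' ; python3 w.py b
python3 - <<'E'
import pickle,cv2,numpy as np
a=pickle.load(open("w_a.pkl","rb"))[1][180:380,220:420];b=pickle.load(open("w_b.pkl","rb"))[1][60:260,120:320]
cv2.imwrite("pics/w3.png",cv2.resize(np.hstack([a,b]),None,fx=2,fy=2,interpolation=cv2.INTER_CUBIC))
cv2.imwrite("pics/wb.png",pickle.load(open("w_b.pkl","rb"))[1])
E
```

```text
time_s: 2.35
tool_pos: [0.5247, 0.0273, 0.251]
eef_rot: [[1.0, -0.002, 0.002], [-0.002, -1.0, 0.0], [0.002, -0.0, -1.0]]
wrist_force: [0.1, -0.4, -0.1]
finger_gap: 1.0
grasp_force: 0.0
```

View pics/w3.png

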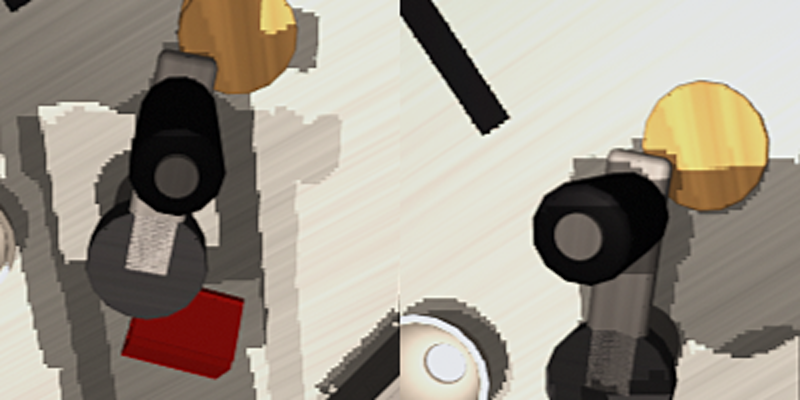

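Pin top: (308,268) in the first still and (209,178.5) in the second.

```bash
python3 - <<'E'
from h import *
import pickle
m=arm.camera_model("wrist");T=m["T_tool_cam"];L=[]
for n,uv in(("a",(308,268)),("b",(209,178.5))):
    o=pickle.load(open(f"w_{n}.pkl","rb"))[0];R=o["eef_rot"]
    c=R@T[:3,3]+o["tool_pos"];d=R@T[:3,:3]@np.linalg.inv(K(m))@np.r_[uv,1];d/=np.linalg.norm(d);L.append((c,d))
    print(n,o["tool_pos"],"at .185",(c+d*(.185-c[2])/d[2]))
A=sum(np.eye(3)-np.outer(d,d) for c,d in L);b=sum((np.eye(3)-np.outer(d,d))@c for c,d in L);print(np.linalg.solve(A,b))
print(arm.get_obs()["tool_pos"])
E
```

```text
a [0.5743 0.0781 0.2497] at .185 [0.5735 0.0812 0.185 ]
b [0.5247 0.0273 0.251 ] at .185 [0.5732 0.0814 0.185 ]
[0.5733 0.0814 0.1848]
[0.5252 0.0278 0.2508]
```

```bash
python3 -m jog '[{"grip":1,"x":0.048,"y":-0.053,"z":0,"wx":0,"wy":0,"wz":0},{"grip":1,"x":0.048,"y":-0.053,"z":0,"wx":0,"wy":0,"wz":0},{"grip":1,"x":0.048,"y":-0.053,"z":0.03,"wx":0,"wy":0,"wz":0},{"grip":1,"x":0.048,"y":-0.053,"z":0.06,"wx":0,"wy":0,"wz":0},{"grip":1,"x":0.048,"y":-0.053,"z":0.094,"wx":0,"wy":0,"wz":0}]'
python3 -m jog '[{"grip":1,"x":0,"y":0,"z":0,"wx":0,"wy":0,"wz":0},{"grip":1,"x":0,"y":0,"z":0,"wx":0,"wy":0,"wz":0}]'
```

```text
time_s: 2.9
tool_pos: [0.5741, 0.0822, 0.1556]
eef_rot: [[1.0, 0.002, 0.002], [0.002, -1.0, 0.0], [0.002, -0.0, -1.0]]
wrist_force: [-0.5, -0.9, -1.0]
finger_gap: 0.997
grasp_force: 0.0
time_s: 3.1
tool_pos: [0.5735, 0.0817, 0.1564]
eef_rot: [[1.0, 0.001, -0.0], [0.001, -1.0, -0.0], [-0.0, 0.0, -1.0]]
wrist_force: [0.5, -0.6, 0.7]
finger_gap: 1.003
grasp_force: 0.0
```

```bash
python3 -m jog '[{"grip":0,"x":0,"y":0,"z":0,"wx":0,"wy":0,"wz":0},{"grip":0,"x":0,"y":0,"z":0,"wx":0,"wy":0,"wz":0},{"grip":0,"x":0,"y":0,"z":0,"wx":0,"wy":0,"wz":0},{"grip":0,"x":0,"y":0,"z":0,"wx":0,"wy":0,"wz":0},{"grip":0,"x":0,"y":0,"z":0,"wx":0,"wy":0,"wz":0}]' 60
python3 -m jog '[{"grip":0,"x":0,"y":0,"z":0,"wx":0,"wy":0,"wz":0},{"grip":0,"x":0,"y":0,"z":0,"wx":0,"wy":0,"wz":0},{"grip":0,"x":0,"y":0,"z":0,"wx":0,"wy":0,"wz":0}]' 60
cat > idx.py <<'E'
# plate index angle from the pictures: darkest thick radial bar on annulus
from h import *
import time
C0=np.array([.5115,.0933,.054]); YAW=51.2
def prof(n,im):
    a=np.radians(np.arange(0,360,.5)); r=np.linspace(.118,.154,13)
    A,Rr=np.meshgrid(a,r); X=np.c_[C0[0]+Rr.ravel()*np.cos(A.ravel()),C0[1]+Rr.ravel()*np.sin(A.ravel()),0*A.ravel()+.054]
    q=proj(n,X).astype(np.float32).reshape(13,-1,2)
    v=cv2.remap(im,q[...,0],q[...,1],cv2.INTER_LINEAR).max(2).astype(float)
    d=np.sort(v,0)[-4]          # bar: dark along nearly whole length
    k=11; s=np.array([np.roll(d,j) for j in range(-k//2+1,k//2+1)]).mean(0)
    side=np.minimum(np.roll(s,20),np.roll(s,-20))
    return side-s, s
def measure(names=("top","scene")):
    o=arm.get_obs();out=[]
    for k,n in enumerate(names):
        im=arm.capture(n); c,s=prof(n,im); i=np.argmax(c); w=np.arange(i-8,i+9)%720
        x=i+(np.arange(-8,9)*np.clip(c[w],0,None)).sum()/np.clip(c[w],0,None).sum()
        out.append((n,round(float(o["time_s"])+.05*k,2),round(((x/2-YAW+180)%360)-180,1),int(c[i]),int(s[i])))
        cv2.imwrite(f"pics/m_{n}_{o['time_s']:.2f}.png",im)
    return out
if __name__=="__main__":
    import sys
    print(*measure(sys.argv[1:] or("top","scene")),sep="\n")
E
python3 idx.py
```

```text
time_s: 3.6
tool_pos: [0.5733, 0.0814, 0.1574]
eef_rot: [[1.0, 0.001, 0.002], [0.001, -1.0, 0.0], [0.002, -0.0, -1.0]]
wrist_force: [-0.1, 0.0, 4.7]
finger_gap: 0.309
grasp_force: 58.7
time_s: 3.9
tool_pos: [0.5733, 0.0815, 0.1573]
eef_rot: [[1.0, 0.001, 0.002], [0.001, -1.0, 0.0], [0.002, -0.0, -1.0]]
wrist_force: [-1.9, -0.2, 5.7]
finger_gap: 0.31
grasp_force: 58.7
('top', 3.9, np.float64(-80.8), 28, 109)
('scene', 3.95, np.float64(-20.4), 172, 74)
```

The scene picture puts the index at −20.4°, which agrees with the first measurement, and the handle is held. Next I work out the circle shifts.

```bash
cat > plan.py <<'E'
# python3 plan.py CX CY PHI0 step,step,... (deg per row) : prints shifts (mm, tool axes) per call of 5 rows
import sys,numpy as np
cx,cy,phi=map(float,sys.argv[1:4]); st=eval("["+sys.argv[4]+"]"); px,py=[float(v) for v in sys.argv[5].split(",")] if len(sys.argv)>5 else (cx+65*np.cos(np.radians(phi)),cy+65*np.sin(np.radians(phi)))
for k in range(0,len(st),5):
    out=[];rx=ry=0
    for s in st[k:k+5]:
        phi+=s; rx=round(cx+65*np.cos(np.radians(phi))-px); ry=round(-(cy+65*np.sin(np.radians(phi))-py)); out.append(f"{rx/1e3:g},{ry/1e3:g}")
    px+=rx;py-=ry; print(*out,"-> phi %.1f pos %.0f,%.0f"%(phi,px,py))
E
python3 plan.py 509.5 93.7 -10.9 "4,8,*[12]*43" 573.3,81.4
```

```text
0.001,-0.004 0.001,-0.014 0,-0.027 -0.005,-0.04 -0.012,-0.052 -> phi 37.1 pos 561,133
-0.009,-0.009 -0.02,-0.017 -0.033,-0.022 -0.046,-0.025 -0.06,-0.025 -> phi 97.1 pos 501,158
-0.013,0.003 -0.025,0.009 -0.036,0.017 -0.045,0.028 -0.052,0.039 -> phi 157.1 pos 449,119
-0.004,0.013 -0.005,0.027 -0.003,0.04 0.001,0.053 0.008,0.065 -> phi 217.1 pos 457,54
0.01,0.01 0.021,0.018 0.033,0.023 0.047,0.025 0.06,0.025 -> phi 277.1 pos 517,29
0.013,-0.003 0.026,-0.009 0.037,-0.017 0.046,-0.027 0.052,-0.039 -> phi 337.1 pos 569,68
0.004,-0.013 0.005,-0.027 0.004,-0.04 -0.001,-0.053 -0.008,-0.065 -> phi 397.1 pos 561,133
-0.009,-0.009 -0.02,-0.017 -0.033,-0.022 -0.046,-0.025 -0.06,-0.025 -> phi 457.1 pos 501,158
-0.013,0.003 -0.025,0.009 -0.036,0.017 -0.045,0.028 -0.052,0.039 -> phi 517.1 pos 449,119
```

```bash
python3 -m jog '[{"grip":0,"x":0.001,"y":-0.004,"z":0,"wx":0,"wy":0,"wz":0},{"grip":0,"x":0.001,"y":-0.014,"z":0,"wx":0,"wy":0,"wz":0},{"grip":0,"x":0,"y":-0.027,"z":0,"wx":0,"wy":0,"wz":0},{"grip":0,"x":-0.005,"y":-0.04,"z":0,"wx":0,"wy":0,"wz":0},{"grip":0,"x":-0.012,"y":-0.052,"z":0,"wx":0,"wy":0,"wz":0}]'
python3 -m jog '[{"grip":0,"x":-0.009,"y":-0.009,"z":0,"wx":0,"wy":0,"wz":0},{"grip":0,"x":-0.02,"y":-0.017,"z":0,"wx":0,"wy":0,"wz":0},{"grip":0,"x":-0.033,"y":-0.022,"z":0,"wx":0,"wy":0,"wz":0},{"grip":0,"x":-0.046,"y":-0.025,"z":0,"wx":0,"wy":0,"wz":0},{"grip":0,"x":-0.06,"y":-0.025,"z":0,"wx":0,"wy":0,"wz":0}]'
```

```text
time_s: 4.5
tool_pos: [0.5614, 0.1331, 0.1573]
eef_rot: [[1.0, 0.001, 0.002], [0.001, -1.0, -0.001], [0.002, 0.001, -1.0]]
wrist_force: [-2.0, -4.8, 7.2]
finger_gap: 0.313
grasp_force: 58.8
time_s: 5.0
tool_pos: [0.5017, 0.1584, 0.1573]
eef_rot: [[1.0, 0.002, 0.004], [0.002, -1.0, -0.0], [0.004, 0.0, -1.0]]
wrist_force: [1.6, -4.6, 6.0]
finger_gap: 0.313
grasp_force: 58.9
```

```bash
python3 -m jog '[{"grip":0,"x":-0.013,"y":0.003,"z":0,"wx":0,"wy":0,"wz":0},{"grip":0,"x":-0.025,"y":0.009,"z":0,"wx":0,"wy":0,"wz":0},{"grip":0,"x":-0.036,"y":0.017,"z":0,"wx":0,"wy":0,"wz":0},{"grip":0,"x":-0.045,"y":0.028,"z":0,"wx":0,"wy":0,"wz":0},{"grip":0,"x":-0.052,"y":0.039,"z":0,"wx":0,"wy":0,"wz":0}]' | grep -E "pos|force"
python3 -m jog '[{"grip":0,"x":-0.004,"y":0.013,"z":0,"wx":0,"wy":0,"wz":0},{"grip":0,"x":-0.005,"y":0.027,"z":0,"wx":0,"wy":0,"wz":0},{"grip":0,"x":-0.003,"y":0.04,"z":0,"wx":0,"wy":0,"wz":0},{"grip":0,"x":0.001,"y":0.053,"z":0,"wx":0,"wy":0,"wz":0},{"grip":0,"x":0.008,"y":0.065,"z":0,"wx":0,"wy":0,"wz":0}]'| grep -E "pos|force"
python3 idx.py scene
python3 -m jog '[{"grip":0,"x":0.01,"y":0.01,"z":0,"wx":0,"wy":0,"wz":0},{"grip":0,"x":0.021,"y":0.018,"z":0,"wx":0,"wy":0,"wz":0},{"grip":0,"x":0.033,"y":0.023,"z":0,"wx":0,"wy":0,"wz":0},{"grip":0,"x":0.047,"y":0.025,"z":0,"wx":0,"wy":0,"wz":0},{"grip":0,"x":0.06,"y":0.025,"z":0,"wx":0,"wy":0,"wz":0}]'| grep -E "pos|force"
python3 -m jog '[{"grip":0,"x":0.013,"y":-0.003,"z":0,"wx":0,"wy":0,"wz":0},{"grip":0,"x":0.026,"y":-0.009,"z":0,"wx":0,"wy":0,"wz":0},{"grip":0,"x":0.037,"y":-0.017,"z":0,"wx":0,"wy":0,"wz":0},{"grip":0,"x":0.046,"y":-0.027,"z":0,"wx":0,"wy":0,"wz":0},{"grip":0,"x":0.052,"y":-0.039,"z":0,"wx":0,"wy":0,"wz":0}]'| grep -E "pos|force"
python3 idx.py top scene
```

```text
tool_pos: [0.4496, 0.1194, 0.1574]
wrist_force: [3.9, -1.0, 4.3]
grasp_force: 59.0
tool_pos: [0.4577, 0.0542, 0.1573]
wrist_force: [2.5, 3.5, 4.5]
grasp_force: 59.0
('scene', 6.0, np.float64(56.8), 170, 73)
tool_pos: [0.5175, 0.0291, 0.1573]
wrist_force: [-2.2, 2.7, 8.7]
grasp_force: 59.5
tool_pos: [0.5694, 0.0683, 0.1573]
wrist_force: [-3.0, -0.7, 8.8]
grasp_force: 59.6
('top', 7.05, np.float64(106.3), 49, 80)
('scene', 7.1, np.float64(74.4), 20, 14)
```

```bash
python3 plan.py 509.5 93.7 337.1 "*[13]*30" 569,68
```

```text
0.005,-0.015 0.005,-0.029 0.003,-0.044 -0.003,-0.057 -0.011,-0.069 -> phi 402.1 pos 558,137
-0.011,-0.01 -0.024,-0.017 -0.038,-0.021 -0.053,-0.022 -0.068,-0.019 -> phi 467.1 pos 490,156
-0.013,0.006 -0.025,0.015 -0.034,0.026 -0.041,0.039 -0.045,0.053 -> phi 532.1 pos 445,103
0,0.015 0.003,0.029 0.009,0.043 0.018,0.055 0.029,0.064 -> phi 597.1 pos 474,39
0.013,0.006 0.028,0.01 0.042,0.01 0.057,0.007 0.07,0 -> phi 662.1 pos 544,39
0.012,-0.009 0.021,-0.02 0.027,-0.034 0.03,-0.048 0.03,-0.063 -> phi 727.1 pos 574,102
```

```bash
python3 - <<'E'
import cv2,numpy as np
a=cv2.imread("pics/m_top_7.05.png")[135:335,210:410];b=cv2.imread("pics/m_scene_7.05.png")[140:340,215:415]
cv2.imwrite("pics/c7.png",cv2.resize(np.hstack([a,b]),None,fx=2,fy=2))
E
```

```text
(no output)
```

View pics/c7.png

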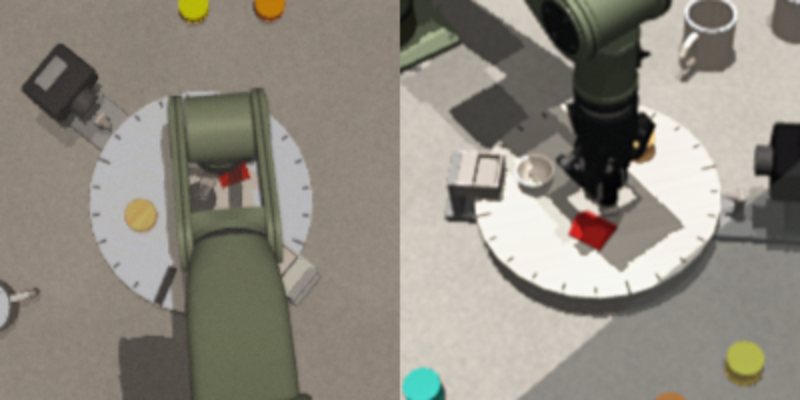

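The crop confirms it. In the top view (left) the bar is visible at about px (293,277), which is +106° from the pointer. In the scene view the gripper hides it. The plate averages 0.82 rad/s at 12°/row, so I go to 13°/row.

```bash
python3 -m jog '[{"grip":0,"x":0.005,"y":-0.015,"z":0,"wx":0,"wy":0,"wz":0},{"grip":0,"x":0.005,"y":-0.029,"z":0,"wx":0,"wy":0,"wz":0},{"grip":0,"x":0.003,"y":-0.044,"z":0,"wx":0,"wy":0,"wz":0},{"grip":0,"x":-0.003,"y":-0.057,"z":0,"wx":0,"wy":0,"wz":0},{"grip":0,"x":-0.011,"y":-0.069,"z":0,"wx":0,"wy":0,"wz":0}]' | grep -E "pos|force"
python3 -m jog '[{"grip":0,"x":-0.011,"y":-0.01,"z":0,"wx":0,"wy":0,"wz":0},{"grip":0,"x":-0.024,"y":-0.017,"z":0,"wx":0,"wy":0,"wz":0},{"grip":0,"x":-0.038,"y":-0.021,"z":0,"wx":0,"wy":0,"wz":0},{"grip":0,"x":-0.053,"y":-0.022,"z":0,"wx":0,"wy":0,"wz":0},{"grip":0,"x":-0.068,"y":-0.019,"z":0,"wx":0,"wy":0,"wz":0}]' | grep -E "pos|force"
python3 -m jog '[{"grip":0,"x":-0.013,"y":0.006,"z":0,"wx":0,"wy":0,"wz":0},{"grip":0,"x":-0.025,"y":0.015,"z":0,"wx":0,"wy":0,"wz":0},{"grip":0,"x":-0.034,"y":0.026,"z":0,"wx":0,"wy":0,"wz":0},{"grip":0,"x":-0.041,"y":0.039,"z":0,"wx":0,"wy":0,"wz":0},{"grip":0,"x":-0.045,"y":0.053,"z":0,"wx":0,"wy":0,"wz":0}]' | grep -E "pos|force"
python3 -m jog '[{"grip":0,"x":0,"y":0.015,"z":0,"wx":0,"wy":0,"wz":0},{"grip":0,"x":0.003,"y":0.029,"z":0,"wx":0,"wy":0,"wz":0},{"grip":0,"x":0.009,"y":0.043,"z":0,"wx":0,"wy":0,"wz":0},{"grip":0,"x":0.018,"y":0.055,"z":0,"wx":0,"wy":0,"wz":0},{"grip":0,"x":0.029,"y":0.064,"z":0,"wx":0,"wy":0,"wz":0}]' | grep -E "pos|force"
python3 idx.py scene
python3 -m jog '[{"grip":0,"x":0.013,"y":0.006,"z":0,"wx":0,"wy":0,"wz":0},{"grip":0,"x":0.028,"y":0.01,"z":0,"wx":0,"wy":0,"wz":0},{"grip":0,"x":0.042,"y":0.01,"z":0,"wx":0,"wy":0,"wz":0},{"grip":0,"x":0.057,"y":0.007,"z":0,"wx":0,"wy":0,"wz":0},{"grip":0,"x":0.07,"y":0,"z":0,"wx":0,"wy":0,"wz":0}]' | grep -E "pos|force"
python3 -m jog '[{"grip":0,"x":0.012,"y":-0.009,"z":0,"wx":0,"wy":0,"wz":0},{"grip":0,"x":0.021,"y":-0.02,"z":0,"wx":0,"wy":0,"wz":0},{"grip":0,"x":0.027,"y":-0.034,"z":0,"wx":0,"wy":0,"wz":0},{"grip":0,"x":0.03,"y":-0.048,"z":0,"wx":0,"wy":0,"wz":0},{"grip":0,"x":0.03,"y":-0.063,"z":0,"wx":0,"wy":0,"wz":0}]' | grep -E "pos|force"
python3 idx.py scene
```

```text
tool_pos: [0.5581, 0.1371, 0.1573]
wrist_force: [-2.7, -4.3, 8.2]
grasp_force: 59.5
tool_pos: [0.4906, 0.1561, 0.1573]
wrist_force: [3.6, -3.4, 6.6]
grasp_force: 59.3
tool_pos: [0.4451, 0.1033, 0.1573]
wrist_force: [2.7, 1.5, 5.5]
grasp_force: 59.4
tool_pos: [0.4744, 0.0389, 0.1573]
wrist_force: [0.1, 3.6, 6.6]
grasp_force: 59.5
('scene', 9.15, np.float64(-143.1), 165, 78)
tool_pos: [0.5446, 0.039, 0.1573]
wrist_force: [-1.7, -0.3, 8.1]
grasp_force: 59.6
tool_pos: [0.574, 0.1023, 0.1573]
wrist_force: [-3.1, -2.2, 9.6]
grasp_force: 59.7
('scene', 10.2, np.float64(-84.2), 172, 73)
```

```bash
cat > fit.py <<'E'
import numpy as np
from scipy.optimize import least_squares
np.set_printoptions(precision=4,suppress=True)
# segments: (duration, deg per row, rows)
S=[(4.0,4),(4.1,8)]+[(4.2+.1*i,12) for i in range(18)]+[(6.0,0,.05)]+[(6.05+.1*i,12) for i in range(10)]+[(7.05,0,.1)]+[(7.15+.1*i,13) for i in range(20)]+[(9.15,0,.05)]+[(9.2+.1*i,13) for i in range(10)]+[(10.2,0,.05)]
OBS=[(6.0,56.8),(7.05,106.3),(9.15,216.9),(10.2,275.8)]
def wc(S,t):
    for s in reversed(S):
        if t>=s[0]-1e-9: return np.radians(s[1])*10 if len(s)<3 else 0
    return 0
def sim(p,S,t0,t1,th,w,dt=.005,rec=None):
    I,c,b,f=np.exp(p); T=np.arange(t0,t1-1e-9,dt); cf=0;
    W=np.array([wc(S,t) for t in T]); out=[]
    for t,v in zip(T,W):
        q=c*(v-w)-b*w
        if abs(w)<1e-3 and abs(q)<f: w=0
        else:
            w2=w+dt*(q-f*np.sign(w if abs(w)>1e-3 else q))/I
            w=0 if w*w2<0 else w2
        th+=w*dt; out.append((t+dt,th,w))
    return np.array(out)
P0=np.log([.052,.08,.02,.06]); SG=np.array([.15,.15,.2,.6])
def fit(S,OBS,t1):
    def r(p):
        o=sim(p,S,4.0,t1,np.radians(-20.4),0)
        return np.r_[[(np.degrees(np.interp(t,o[:,0],o[:,1]))-a)/1.0 for t,a in OBS],(p-P0)/SG]
    return least_squares(r,P0)
if __name__=="__main__":
    s=fit(S,OBS,10.25); print(np.exp(s.x),s.fun)
    o=sim(s.x,S,4,10.25,np.radians(-20.4),0);print(o[-1],o[::40,2])
    I,c,b,f=np.exp(s.x)
    for d in(13,13.5,14,14.5):print(d,(c*np.radians(d)*10-f)/(b+c))
E
python3 fit.py
```

```text
[0.0418 0.0914 0.0223 0.0887] [-0.7146 -0.5236  0.8296 -0.2457 -1.4599  0.889   0.5437  0.6523]
[10.25    4.8542  0.7967] [0.     0.0932 0.435  0.6326 0.7468 0.8128 0.851  0.8731 0.8858 0.8932
 0.8745 0.7589 0.8198 0.855  0.8754 0.8872 0.5664 0.7678 0.8842 0.9514
 0.9903 1.0128 1.0258 1.0333 1.0376 1.0401 0.8112 0.9093 0.9659 0.9987
 1.0176 1.0038]
13 1.0435819153312007
13.5 1.113736213428755
14 1.1838905115263094
14.5 1.254044809623864
```

```bash
python3 plan.py 509.5 93.7 7.1 "18,*[13]*89" 574,102
```

```text
-0.006,-0.019 -0.013,-0.032 -0.024,-0.042 -0.036,-0.05 -0.05,-0.055 -> phi 77.1 pos 524,157
-0.015,-0.002 -0.029,0 -0.043,0.005 -0.055,0.013 -0.066,0.023 -> phi 142.1 pos 458,134
-0.007,0.013 -0.012,0.027 -0.013,0.042 -0.012,0.056 -0.006,0.07 -> phi 207.1 pos 452,64
0.008,0.012 0.018,0.022 0.031,0.03 0.045,0.034 0.06,0.035 -> phi 272.1 pos 512,29
0.014,-0.002 0.028,-0.007 0.04,-0.016 0.05,-0.027 0.057,-0.039 -> phi 337.1 pos 569,68
0.005,-0.015 0.005,-0.029 0.003,-0.044 -0.003,-0.057 -0.011,-0.069 -> phi 402.1 pos 558,137
-0.011,-0.01 -0.024,-0.017 -0.038,-0.021 -0.053,-0.022 -0.068,-0.019 -> phi 467.1 pos 490,156
-0.013,0.006 -0.025,0.015 -0.034,0.026 -0.041,0.039 -0.045,0.053 -> phi 532.1 pos 445,103
0,0.015 0.003,0.029 0.009,0.043 0.018,0.055 0.029,0.064 -> phi 597.1 pos 474,39
0.013,0.006 0.028,0.01 0.042,0.01 0.057,0.007 0.07,0 -> phi 662.1 pos 544,39
0.012,-0.009 0.021,-0.02 0.027,-0.034 0.03,-0.048 0.03,-0.063 -> phi 727.1 pos 574,102
-0.003,-0.014 -0.01,-0.027 -0.019,-0.039 -0.031,-0.047 -0.045,-0.054 -> phi 792.1 pos 529,156
-0.014,-0.002 -0.029,-0.002 -0.043,0.002 -0.056,0.008 -0.067,0.018 -> phi 857.1 pos 462,138
-0.009,0.012 -0.015,0.025 -0.017,0.04 -0.017,0.055 -0.013,0.069 -> phi 922.1 pos 449,69
0.007,0.013 0.017,0.024 0.029,0.032 0.043,0.038 0.057,0.04 -> phi 987.1 pos 506,29
0.015,-0.001 0.029,-0.005 0.042,-0.012 0.053,-0.022 0.061,-0.034 -> phi 1052.1 pos 567,63
0.005,-0.014 0.007,-0.029 0.006,-0.043 0.002,-0.057 -0.006,-0.07 -> phi 1117.1 pos 561,133
-0.01,-0.011 -0.022,-0.019 -0.036,-0.024 -0.05,-0.026 -0.065,-0.024 -> phi 1182.1 pos 496,157
```

```bash
(
python3 -m jog '[{"grip":0,"x":-0.006,"y":-0.019,"z":0,"wx":0,"wy":0,"wz":0},{"grip":0,"x":-0.013,"y":-0.032,"z":0,"wx":0,"wy":0,"wz":0},{"grip":0,"x":-0.024,"y":-0.042,"z":0,"wx":0,"wy":0,"wz":0},{"grip":0,"x":-0.036,"y":-0.05,"z":0,"wx":0,"wy":0,"wz":0},{"grip":0,"x":-0.05,"y":-0.055,"z":0,"wx":0,"wy":0,"wz":0}]'
python3 -m jog '[{"grip":0,"x":-0.015,"y":-0.002,"z":0,"wx":0,"wy":0,"wz":0},{"grip":0,"x":-0.029,"y":0,"z":0,"wx":0,"wy":0,"wz":0},{"grip":0,"x":-0.043,"y":0.005,"z":0,"wx":0,"wy":0,"wz":0},{"grip":0,"x":-0.055,"y":0.013,"z":0,"wx":0,"wy":0,"wz":0},{"grip":0,"x":-0.066,"y":0.023,"z":0,"wx":0,"wy":0,"wz":0}]'
python3 -m jog '[{"grip":0,"x":-0.007,"y":0.013,"z":0,"wx":0,"wy":0,"wz":0},{"grip":0,"x":-0.012,"y":0.027,"z":0,"wx":0,"wy":0,"wz":0},{"grip":0,"x":-0.013,"y":0.042,"z":0,"wx":0,"wy":0,"wz":0},{"grip":0,"x":-0.012,"y":0.056,"z":0,"wx":0,"wy":0,"wz":0},{"grip":0,"x":-0.006,"y":0.07,"z":0,"wx":0,"wy":0,"wz":0}]'
python3 -m jog '[{"grip":0,"x":0.008,"y":0.012,"z":0,"wx":0,"wy":0,"wz":0},{"grip":0,"x":0.018,"y":0.022,"z":0,"wx":0,"wy":0,"wz":0},{"grip":0,"x":0.031,"y":0.03,"z":0,"wx":0,"wy":0,"wz":0},{"grip":0,"x":0.045,"y":0.034,"z":0,"wx":0,"wy":0,"wz":0},{"grip":0,"x":0.06,"y":0.035,"z":0,"wx":0,"wy":0,"wz":0}]'
python3 -m jog '[{"grip":0,"x":0.014,"y":-0.002,"z":0,"wx":0,"wy":0,"wz":0},{"grip":0,"x":0.028,"y":-0.007,"z":0,"wx":0,"wy":0,"wz":0},{"grip":0,"x":0.04,"y":-0.016,"z":0,"wx":0,"wy":0,"wz":0},{"grip":0,"x":0.05,"y":-0.027,"z":0,"wx":0,"wy":0,"wz":0},{"grip":0,"x":0.057,"y":-0.039,"z":0,"wx":0,"wy":0,"wz":0}]'
python3 -m jog '[{"grip":0,"x":0.005,"y":-0.015,"z":0,"wx":0,"wy":0,"wz":0},{"grip":0,"x":0.005,"y":-0.029,"z":0,"wx":0,"wy":0,"wz":0},{"grip":0,"x":0.003,"y":-0.044,"z":0,"wx":0,"wy":0,"wz":0},{"grip":0,"x":-0.003,"y":-0.057,"z":0,"wx":0,"wy":0,"wz":0},{"grip":0,"x":-0.011,"y":-0.069,"z":0,"wx":0,"wy":0,"wz":0}]'
python3 -m jog '[{"grip":0,"x":-0.011,"y":-0.01,"z":0,"wx":0,"wy":0,"wz":0},{"grip":0,"x":-0.024,"y":-0.017,"z":0,"wx":0,"wy":0,"wz":0},{"grip":0,"x":-0.038,"y":-0.021,"z":0,"wx":0,"wy":0,"wz":0},{"grip":0,"x":-0.053,"y":-0.022,"z":0,"wx":0,"wy":0,"wz":0},{"grip":0,"x":-0.068,"y":-0.019,"z":0,"wx":0,"wy":0,"wz":0}]'
python3 -m jog '[{"grip":0,"x":-0.013,"y":0.006,"z":0,"wx":0,"wy":0,"wz":0},{"grip":0,"x":-0.025,"y":0.015,"z":0,"wx":0,"wy":0,"wz":0},{"grip":0,"x":-0.034,"y":0.026,"z":0,"wx":0,"wy":0,"wz":0},{"grip":0,"x":-0.041,"y":0.039,"z":0,"wx":0,"wy":0,"wz":0},{"grip":0,"x":-0.045,"y":0.053,"z":0,"wx":0,"wy":0,"wz":0}]'
python3 -m jog '[{"grip":0,"x":0,"y":0.015,"z":0,"wx":0,"wy":0,"wz":0},{"grip":0,"x":0.003,"y":0.029,"z":0,"wx":0,"wy":0,"wz":0},{"grip":0,"x":0.009,"y":0.043,"z":0,"wx":0,"wy":0,"wz":0},{"grip":0,"x":0.018,"y":0.055,"z":0,"wx":0,"wy":0,"wz":0},{"grip":0,"x":0.029,"y":0.064,"z":0,"wx":0,"wy":0,"wz":0}]'
python3 -m jog '[{"grip":0,"x":0.013,"y":0.006,"z":0,"wx":0,"wy":0,"wz":0},{"grip":0,"x":0.028,"y":0.01,"z":0,"wx":0,"wy":0,"wz":0},{"grip":0,"x":0.042,"y":0.01,"z":0,"wx":0,"wy":0,"wz":0},{"grip":0,"x":0.057,"y":0.007,"z":0,"wx":0,"wy":0,"wz":0},{"grip":0,"x":0.07,"y":0,"z":0,"wx":0,"wy":0,"wz":0}]'
python3 -m jog '[{"grip":0,"x":0.012,"y":-0.009,"z":0,"wx":0,"wy":0,"wz":0},{"grip":0,"x":0.021,"y":-0.02,"z":0,"wx":0,"wy":0,"wz":0},{"grip":0,"x":0.027,"y":-0.034,"z":0,"wx":0,"wy":0,"wz":0},{"grip":0,"x":0.03,"y":-0.048,"z":0,"wx":0,"wy":0,"wz":0},{"grip":0,"x":0.03,"y":-0.063,"z":0,"wx":0,"wy":0,"wz":0}]'
python3 -m jog '[{"grip":0,"x":-0.003,"y":-0.014,"z":0,"wx":0,"wy":0,"wz":0},{"grip":0,"x":-0.01,"y":-0.027,"z":0,"wx":0,"wy":0,"wz":0},{"grip":0,"x":-0.019,"y":-0.039,"z":0,"wx":0,"wy":0,"wz":0},{"grip":0,"x":-0.031,"y":-0.047,"z":0,"wx":0,"wy":0,"wz":0},{"grip":0,"x":-0.045,"y":-0.054,"z":0,"wx":0,"wy":0,"wz":0}]'
python3 -m jog '[{"grip":0,"x":-0.014,"y":-0.002,"z":0,"wx":0,"wy":0,"wz":0},{"grip":0,"x":-0.029,"y":-0.002,"z":0,"wx":0,"wy":0,"wz":0},{"grip":0,"x":-0.043,"y":0.002,"z":0,"wx":0,"wy":0,"wz":0},{"grip":0,"x":-0.056,"y":0.008,"z":0,"wx":0,"wy":0,"wz":0},{"grip":0,"x":-0.067,"y":0.018,"z":0,"wx":0,"wy":0,"wz":0}]'
python3 -m jog '[{"grip":0,"x":-0.009,"y":0.012,"z":0,"wx":0,"wy":0,"wz":0},{"grip":0,"x":-0.015,"y":0.025,"z":0,"wx":0,"wy":0,"wz":0},{"grip":0,"x":-0.017,"y":0.04,"z":0,"wx":0,"wy":0,"wz":0},{"grip":0,"x":-0.017,"y":0.055,"z":0,"wx":0,"wy":0,"wz":0},{"grip":0,"x":-0.013,"y":0.069,"z":0,"wx":0,"wy":0,"wz":0}]'
python3 -m jog '[{"grip":0,"x":0.007,"y":0.013,"z":0,"wx":0,"wy":0,"wz":0},{"grip":0,"x":0.017,"y":0.024,"z":0,"wx":0,"wy":0,"wz":0},{"grip":0,"x":0.029,"y":0.032,"z":0,"wx":0,"wy":0,"wz":0},{"grip":0,"x":0.043,"y":0.038,"z":0,"wx":0,"wy":0,"wz":0},{"grip":0,"x":0.057,"y":0.04,"z":0,"wx":0,"wy":0,"wz":0}]'
python3 -m jog '[{"grip":0,"x":0.015,"y":-0.001,"z":0,"wx":0,"wy":0,"wz":0},{"grip":0,"x":0.029,"y":-0.005,"z":0,"wx":0,"wy":0,"wz":0},{"grip":0,"x":0.042,"y":-0.012,"z":0,"wx":0,"wy":0,"wz":0},{"grip":0,"x":0.053,"y":-0.022,"z":0,"wx":0,"wy":0,"wz":0},{"grip":0,"x":0.061,"y":-0.034,"z":0,"wx":0,"wy":0,"wz":0}]'
python3 -m jog '[{"grip":0,"x":0.005,"y":-0.014,"z":0,"wx":0,"wy":0,"wz":0},{"grip":0,"x":0.007,"y":-0.029,"z":0,"wx":0,"wy":0,"wz":0},{"grip":0,"x":0.006,"y":-0.043,"z":0,"wx":0,"wy":0,"wz":0},{"grip":0,"x":0.002,"y":-0.057,"z":0,"wx":0,"wy":0,"wz":0},{"grip":0,"x":-0.006,"y":-0.07,"z":0,"wx":0,"wy":0,"wz":0}]'
python3 -m jog '[{"grip":0,"x":-0.01,"y":-0.011,"z":0,"wx":0,"wy":0,"wz":0},{"grip":0,"x":-0.022,"y":-0.019,"z":0,"wx":0,"wy":0,"wz":0},{"grip":0,"x":-0.036,"y":-0.024,"z":0,"wx":0,"wy":0,"wz":0},{"grip":0,"x":-0.05,"y":-0.026,"z":0,"wx":0,"wy":0,"wz":0},{"grip":0,"x":-0.065,"y":-0.024,"z":0,"wx":0,"wy":0,"wz":0}]'
) | grep -E "pos|inval|time" | tail -3
python3 idx.py top scene
```

```text
tool_pos: [0.5612, 0.1332, 0.1573]
time_s: 19.25
tool_pos: [0.4966, 0.1575, 0.1573]
('top', 19.25, np.float64(53.0), 22, 92)
('scene', 19.3, np.float64(36.2), 46, 139)
```

```bash
python3 - <<'E'
import cv2,numpy as np
a=cv2.imread("pics/m_top_19.25.png")[135:335,210:410];b=cv2.imread("pics/m_scene_19.25.png")[140:340,215:415]
cv2.imwrite("pics/c19.png",cv2.resize(np.hstack([a,b]),None,fx=2,fy=2))
from idx import *
for n in("top","scene"):
    c,s=prof(n,cv2.imread(f"pics/m_{n}_19.25.png"));print(n,[(((i/2-YAW)%360),int(c[i]),int(s[i])) for i in np.argsort(-c)[:40:5]])
E
```

```text
top [(np.float64(52.3), 22, 92), (np.float64(19.799999999999997), 21, 112), (np.float64(54.3), 20, 91), (np.float64(17.799999999999997), 18, 110), (np.float64(23.299999999999997), 17, 119), (np.float64(16.299999999999997), 14, 111), (np.float64(50.3), 11, 97), (np.float64(127.3), 10, 90)]
scene [(np.float64(37.3), 46, 139), (np.float64(35.3), 39, 138), (np.float64(38.3), 31, 140), (np.float64(125.8), 26, 116), (np.float64(124.3), 23, 119), (np.float64(71.8), 20, 11), (np.float64(126.8), 18, 124), (np.float64(123.3), 16, 127)]
```

View pics/c19.png

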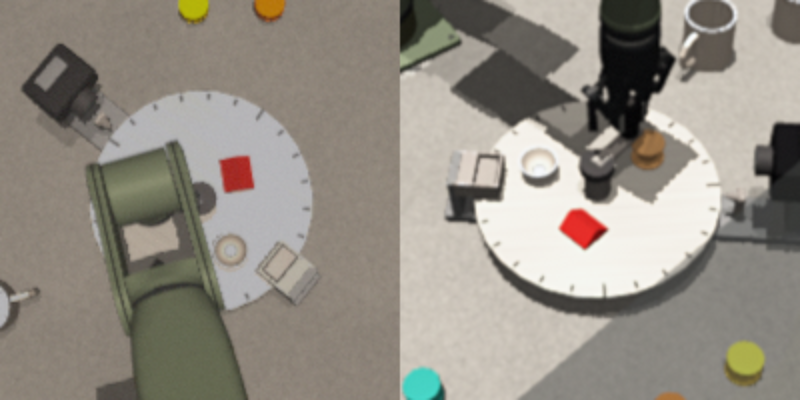

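The bar is hidden in both views. The red piece at top px (328,222) is in plain sight, so I use it to measure the plate angle.

```bash
cat > red.py <<'E'
from idx import *
import sys
OFF=None
def red(n,im):
    h=cv2.cvtColor(im,cv2.COLOR_BGR2HSV); m=(((h[...,0]<8)|(h[...,0]>172))&(h[...,1]>150)&(h[...,2]>60)).astype(np.uint8)
    q=proj(n,[C0+[.2*np.cos(a),.2*np.sin(a),0] for a in np.linspace(0,6.28,60)]).astype(np.int32)
    k=np.zeros_like(m);cv2.fillPoly(k,[q],1); m=m*k; M_=cv2.moments(m,True)
    x=atz(n,(M_["m10"]/M_["m00"],M_["m01"]/M_["m00"]),.075)-C0
    return round(np.degrees(np.arctan2(x[1],x[0]))-YAW,1),int(M_["m00"]),round(np.hypot(*x[:2]),3)
if __name__=="__main__":
    for f in sys.argv[1:]: print(f,red("top" if "top" in f else "scene",cv2.imread(f)))
E
python3 red.py pics/top0.png pics/scene0.png pics/m_*.png
```

```text
pics/top0.png (np.float64(-219.1), 225, np.float64(0.068))
pics/scene0.png (np.float64(-210.5), 198, np.float64(0.059))
pics/m_scene_10.20.png (np.float64(53.0), 1, np.float64(0.069))
pics/m_scene_19.25.png (np.float64(-100.3), 260, np.float64(0.079))
pics/m_scene_3.90.png (np.float64(-206.6), 160, np.float64(0.062))
pics/m_scene_6.00.png (np.float64(-137.0), 259, np.float64(0.073))
pics/m_scene_7.05.png (np.float64(-90.9), 266, np.float64(0.079))
pics/m_scene_9.15.png (np.float64(10.1), 239, np.float64(0.066))
pics/m_top_19.25.png (np.float64(-104.2), 222, np.float64(0.068))Traceback (most recent call last):
  File "red.py", line 11, in <module>
    for f in sys.argv[1:]: print(f,red("top" if "top" in f else "scene",cv2.imread(f)))
                                   ~~~^^^^^^^^^^^^^^^^^^^^^^^^^^^^^^^^^^^^^^^^^^^^^^^^
  File "red.py", line 8, in red
    x=atz(n,(M_["m10"]/M_["m00"],M_["m01"]/M_["m00"]),.075)-C0
             ~~~~~~~~~^~~~~~~~~~
ZeroDivisionError: float division by zero
```

```bash
cat >> fit.py <<'E'
S2=S+[(10.25,18)]+[(10.35+.1*i,13) for i in range(89)]+[(19.25,0,.1)]
OBS2=OBS+[(19.25,814.3)]
E
python3 - <<'E'
from fit import *
s=fit(S2,OBS2,19.35);print(np.exp(s.x),s.fun[:5]);np.save("p.npy",s.x)
o=sim(s.x,S2,4,19.35,np.radians(-20.4),0);q=o[(o[:,0]>10.2)&(o[:,0]<19.26)];print(q[q[:,2]<.9][-1:,0],q[:,2].max());print(np.degrees(o[-1,1]),o[-1,2])
for n in(25,30,35):
    A=S2+[(19.35+.1*i,13) for i in range(n)]; r=sim(s.x,A,19.35,19.35+.1*n,o[-1,1],o[-1,2]);print(n,np.degrees(r[-1,1])-1080,r[-1,2])
    t=19.35+.1*n
    B=A+[(t,0,9)]; e=sim(s.x,B,t,t+2,*r[-1,1:]);print(np.degrees(e[-1,1])-1080)
E
python3 plan.py 509.5 93.7 102.1 "*[13]*35" 496,157
```

```text
[0.0415 0.0908 0.0228 0.0877] [-0.6611 -0.4825  0.7941 -0.3418  0.0358]
[10.29] 1.0421561914976154
818.9362180725017 0.605487780952178
25 -120.79726658741163 1.0417100525577436
-112.99068386195597
30 -90.94858215805107 1.0420436445292875
-83.13804213565265
35 -61.09474492375762 1.0421277994008036
-53.28320659851056
-0.014,0.004 -0.027,0.012 -0.037,0.022 -0.045,0.035 -0.05,0.049 -> phi 167.1 pos 446,108
-0.001,0.014 0,0.029 0.005,0.043 0.013,0.055 0.024,0.066 -> phi 232.1 pos 470,42
0.012,0.007 0.026,0.012 0.041,0.013 0.055,0.011 0.069,0.006 -> phi 297.1 pos 539,36
0.012,-0.008 0.022,-0.019 0.03,-0.031 0.034,-0.045 0.035,-0.06 -> phi 362.1 pos 574,96
-0.002,-0.015 -0.007,-0.028 -0.016,-0.04 -0.026,-0.05 -0.039,-0.058 -> phi 427.1 pos 535,154
-0.014,-0.004 -0.029,-0.005 -0.044,-0.002 -0.057,0.004 -0.069,0.012 -> phi 492.1 pos 466,142
-0.01,0.011 -0.017,0.024 -0.021,0.038 -0.021,0.053 -0.019,0.067 -> phi 557.1 pos 447,75
```

```bash
(
python3 -m jog '[{"grip":0,"x":-0.014,"y":0.004,"z":0,"wx":0,"wy":0,"wz":0},{"grip":0,"x":-0.027,"y":0.012,"z":0,"wx":0,"wy":0,"wz":0},{"grip":0,"x":-0.037,"y":0.022,"z":0,"wx":0,"wy":0,"wz":0},{"grip":0,"x":-0.045,"y":0.035,"z":0,"wx":0,"wy":0,"wz":0},{"grip":0,"x":-0.05,"y":0.049,"z":0,"wx":0,"wy":0,"wz":0}]'
python3 -m jog '[{"grip":0,"x":-0.001,"y":0.014,"z":0,"wx":0,"wy":0,"wz":0},{"grip":0,"x":0,"y":0.029,"z":0,"wx":0,"wy":0,"wz":0},{"grip":0,"x":0.005,"y":0.043,"z":0,"wx":0,"wy":0,"wz":0},{"grip":0,"x":0.013,"y":0.055,"z":0,"wx":0,"wy":0,"wz":0},{"grip":0,"x":0.024,"y":0.066,"z":0,"wx":0,"wy":0,"wz":0}]'
python3 -m jog '[{"grip":0,"x":0.012,"y":0.007,"z":0,"wx":0,"wy":0,"wz":0},{"grip":0,"x":0.026,"y":0.012,"z":0,"wx":0,"wy":0,"wz":0},{"grip":0,"x":0.041,"y":0.013,"z":0,"wx":0,"wy":0,"wz":0},{"grip":0,"x":0.055,"y":0.011,"z":0,"wx":0,"wy":0,"wz":0},{"grip":0,"x":0.069,"y":0.006,"z":0,"wx":0,"wy":0,"wz":0}]'
python3 -m jog '[{"grip":0,"x":0.012,"y":-0.008,"z":0,"wx":0,"wy":0,"wz":0},{"grip":0,"x":0.022,"y":-0.019,"z":0,"wx":0,"wy":0,"wz":0},{"grip":0,"x":0.03,"y":-0.031,"z":0,"wx":0,"wy":0,"wz":0},{"grip":0,"x":0.034,"y":-0.045,"z":0,"wx":0,"wy":0,"wz":0},{"grip":0,"x":0.035,"y":-0.06,"z":0,"wx":0,"wy":0,"wz":0}]'
python3 -m jog '[{"grip":0,"x":-0.002,"y":-0.015,"z":0,"wx":0,"wy":0,"wz":0},{"grip":0,"x":-0.007,"y":-0.028,"z":0,"wx":0,"wy":0,"wz":0},{"grip":0,"x":-0.016,"y":-0.04,"z":0,"wx":0,"wy":0,"wz":0},{"grip":0,"x":-0.026,"y":-0.05,"z":0,"wx":0,"wy":0,"wz":0},{"grip":0,"x":-0.039,"y":-0.058,"z":0,"wx":0,"wy":0,"wz":0}]'
python3 -m jog '[{"grip":0,"x":-0.014,"y":-0.004,"z":0,"wx":0,"wy":0,"wz":0},{"grip":0,"x":-0.029,"y":-0.005,"z":0,"wx":0,"wy":0,"wz":0},{"grip":0,"x":-0.044,"y":-0.002,"z":0,"wx":0,"wy":0,"wz":0},{"grip":0,"x":-0.057,"y":0.004,"z":0,"wx":0,"wy":0,"wz":0},{"grip":0,"x":-0.069,"y":0.012,"z":0,"wx":0,"wy":0,"wz":0}]'
python3 -m jog '[{"grip":0,"x":-0.01,"y":0.011,"z":0,"wx":0,"wy":0,"wz":0},{"grip":0,"x":-0.017,"y":0.024,"z":0,"wx":0,"wy":0,"wz":0},{"grip":0,"x":-0.021,"y":0.038,"z":0,"wx":0,"wy":0,"wz":0},{"grip":0,"x":-0.021,"y":0.053,"z":0,"wx":0,"wy":0,"wz":0},{"grip":0,"x":-0.019,"y":0.067,"z":0,"wx":0,"wy":0,"wz":0}]'
) | grep -E "pos|inval|time" | tail -2
python3 idx.py scene
python3 - <<'E'
from fit import *
p=np.load("p.npy")
for n in (6,7,8,9,10):
    t=22.9; A=[(t-.05,0,1)]+[(t+.1*i,13) for i in range(n)]+[(t+.1*n,8),(t+.1*n+.1,4),(t+.1*n+.2,0,9)]
    r=sim(p,A,t-.05,t+3,0,1.042);print(n,np.degrees(r[-1,1]))
E
python3 plan.py 509.5 93.7 557.1 "*[13]*10,8,4" 447,75
```

```text
time_s: 22.85
tool_pos: [0.4471, 0.0751, 0.1573]
('scene', 22.85, np.float64(-60.1), 174, 69)
6 46.81915869708378
7 52.71738082538692
8 58.633153483089366
9 64.56225101001762
10 70.50146516282342
0.006,0.014 0.015,0.026 0.026,0.035 0.039,0.042 0.054,0.046 -> phi 622.1 pos 501,29
0.014,0 0.029,-0.003 0.042,-0.009 0.054,-0.018 0.063,-0.029 -> phi 687.1 pos 564,58
0.004,-0.008 0.006,-0.013 -> phi 699.1 pos 570,71
```

```bash
python3 -m jog '[{"grip":0,"x":0.006,"y":0.014,"z":0,"wx":0,"wy":0,"wz":0},{"grip":0,"x":0.015,"y":0.026,"z":0,"wx":0,"wy":0,"wz":0},{"grip":0,"x":0.026,"y":0.035,"z":0,"wx":0,"wy":0,"wz":0},{"grip":0,"x":0.039,"y":0.042,"z":0,"wx":0,"wy":0,"wz":0},{"grip":0,"x":0.054,"y":0.046,"z":0,"wx":0,"wy":0,"wz":0}]' | grep time
python3 -m jog '[{"grip":0,"x":0.014,"y":0,"z":0,"wx":0,"wy":0,"wz":0},{"grip":0,"x":0.029,"y":-0.003,"z":0,"wx":0,"wy":0,"wz":0},{"grip":0,"x":0.042,"y":-0.009,"z":0,"wx":0,"wy":0,"wz":0},{"grip":0,"x":0.05,"y":-0.014,"z":0,"wx":0,"wy":0,"wz":0},{"grip":0,"x":0.053,"y":-0.017,"z":0,"wx":0,"wy":0,"wz":0}]' | grep time
python3 -m jog '[{"grip":0,"x":0,"y":0,"z":0,"wx":0,"wy":0,"wz":0},{"grip":0,"x":0,"y":0,"z":0,"wx":0,"wy":0,"wz":0},{"grip":0,"x":0,"y":0,"z":0,"wx":0,"wy":0,"wz":0},{"grip":0,"x":0,"y":0,"z":0,"wx":0,"wy":0,"wz":0},{"grip":0,"x":0,"y":0,"z":0,"wx":0,"wy":0,"wz":0}]'
python3 -m jog '[{"grip":0,"x":0,"y":0,"z":0,"wx":0,"wy":0,"wz":0},{"grip":0,"x":0,"y":0,"z":0,"wx":0,"wy":0,"wz":0},{"grip":0,"x":0,"y":0,"z":0,"wx":0,"wy":0,"wz":0},{"grip":0,"x":0,"y":0,"z":0,"wx":0,"wy":0,"wz":0},{"grip":0,"x":0,"y":0,"z":0,"wx":0,"wy":0,"wz":0}]'
python3 idx.py scene top
python3 - <<'E'
import cv2,numpy as np,glob
a=cv2.imread(sorted(glob.glob("pics/m_top_2[45]*"))[-1])[135:335,210:410];b=cv2.imread(sorted(glob.glob("pics/m_scene_2[45]*"))[-1])[140:340,215:415]
cv2.imwrite("pics/cend.png",cv2.resize(np.hstack([a,b]),None,fx=2,fy=2,interpolation=cv2.INTER_CUBIC))
E
```

```text
time_s: 23.4
time_s: 23.9
time_s: 24.4
tool_pos: [0.5542, 0.0465, 0.1573]
eef_rot: [[1.0, 0.0, 0.001], [0.0, -1.0, 0.001], [0.001, -0.001, -1.0]]
wrist_force: [-0.7, 1.2, 7.0]
finger_gap: 0.314
grasp_force: 59.8
time_s: 24.9
tool_pos: [0.5542, 0.0465, 0.1573]
eef_rot: [[1.0, 0.0, 0.001], [0.0, -1.0, 0.001], [0.001, -0.001, -1.0]]
wrist_force: [-0.9, 1.0, 6.8]
finger_gap: 0.314
grasp_force: 59.8
('scene', 24.9, np.float64(2.9), 179, 66)
('top', 24.95, np.float64(2.2), 106, 78)
```

View pics/cend.png

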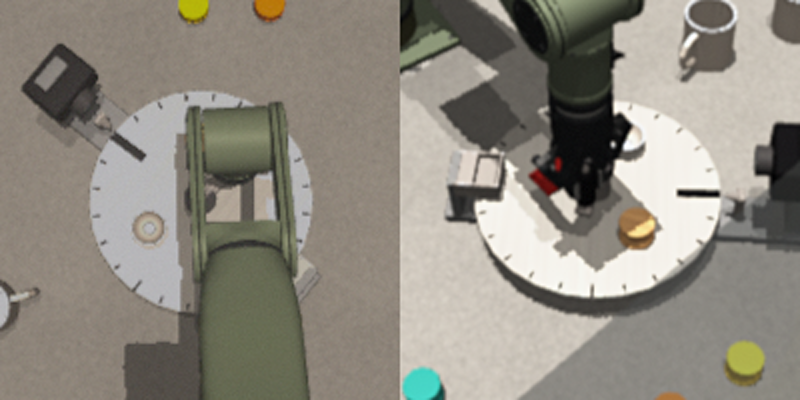

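The bar stands at the pointer in both views: top crop (128,141) lines up with the tip at (105,122). The offset is about 2.5°, or 7 mm. Now I let go and rise.

```bash
python3 -m jog '[{"grip":1,"x":0,"y":0,"z":0,"wx":0,"wy":0,"wz":0},{"grip":1,"x":0,"y":0,"z":0,"wx":0,"wy":0,"wz":0},{"grip":1,"x":0,"y":0,"z":0,"wx":0,"wy":0,"wz":0},{"grip":1,"x":0,"y":0,"z":0,"wx":0,"wy":0,"wz":0},{"grip":1,"x":0,"y":0,"z":0,"wx":0,"wy":0,"wz":0}]'
python3 -m jog '[{"grip":1,"x":0,"y":0,"z":0,"wx":0,"wy":0,"wz":0},{"grip":1,"x":0,"y":0,"z":0,"wx":0,"wy":0,"wz":0},{"grip":1,"x":0,"y":0,"z":-0.02,"wx":0,"wy":0,"wz":0},{"grip":1,"x":0,"y":0,"z":-0.05,"wx":0,"wy":0,"wz":0},{"grip":1,"x":0,"y":0,"z":-0.09,"wx":0,"wy":0,"wz":0}]'
python3 -m jog '[{"grip":1,"x":0,"y":0,"z":-0.02,"wx":0,"wy":0,"wz":0},{"grip":1,"x":0,"y":0,"z":-0.02,"wx":0,"wy":0,"wz":0},{"grip":1,"x":0,"y":0,"z":-0.02,"wx":0,"wy":0,"wz":0},{"grip":1,"x":0,"y":0,"z":-0.02,"wx":0,"wy":0,"wz":0},{"grip":1,"x":0,"y":0,"z":-0.02,"wx":0,"wy":0,"wz":0}]'
python3 idx.py scene top
```

```text
time_s: 25.5
tool_pos: [0.5538, 0.0463, 0.156]
eef_rot: [[1.0, 0.001, -0.001], [0.001, -1.0, -0.0], [-0.001, 0.0, -1.0]]
wrist_force: [-0.2, -0.2, -0.6]
finger_gap: 1.0
grasp_force: 0.0
time_s: 26.0
tool_pos: [0.5529, 0.0463, 0.2457]
eef_rot: [[1.0, 0.001, -0.004], [0.001, -1.0, -0.0], [-0.004, 0.0, -1.0]]
wrist_force: [-0.1, 0.1, -0.1]
finger_gap: 0.998
grasp_force: 0.0
time_s: 26.5
tool_pos: [0.5532, 0.0463, 0.2647]
eef_rot: [[1.0, 0.001, -0.003], [0.001, -1.0, -0.0], [-0.003, 0.0, -1.0]]
wrist_force: [-0.5, 0.4, 0.5]
finger_gap: 1.003
grasp_force: 0.0
('scene', 26.5, np.float64(2.9), 179, 67)
('top', 26.55, np.float64(2.2), 107, 77)
```

```bash
python3 -c "
from cell import arm
print(arm.sign_off())"
```

```text
the job is handed in; nothing more can be done
None
```

Job handed in at about 26.6 s: the plate averaged 1.04 rad/s over 9 s by camera, then stopped with the index about 7 mm from the mark; the crank is released and the arm is clear. The sign-off returned no verdict.

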